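# Find the tired spring on the tester and set it aside

## Task

Two alike spring cartridges stand in the sockets of the spring tester; one of them is tired. Press their caps straight down, one at a time, with about 15 N held for a second, never with more than 20 N, until you have seen the tired one: under that load its cap sinks below the tester's pointer, while a sound one stays above it. Then lift the tired cartridge out, stand it upright on the notebook and let go, leaving the sound one standing in its socket and everything else where it is.

Things in the scene. Friction and masses are not known exactly. Their poses are not given: they have to be found in the camera images.
- tester: the spring tester, fixed to the worktop: aluminium plate 90 x 190 x 16 mm with two round sockets 45 mm across and 6 mm deep, 100 mm apart, and between them a thin post with a dark two-ended pointer. Origin: centre of the plate's underside; its y axis runs along the row of sockets, x across it, z up
- socket_left (a point): centre of the floor of the socket at the tester's +y end, 10 mm above the worktop
- socket_right (a point): centre of the floor of the socket at the tester's -y end, 10 mm above the worktop
- pointer (a point): middle of the pointer's top edge, the reference mark, 83.5 mm above the worktop. The pointer is 54 mm long along the tester's y axis, 5 to 12 mm thick, 8 mm high; its tips end 23 mm short of the axes of the sockets. The unloaded caps' tops stand at 98 mm, so a cap is level with the mark when pushed down 14.5 mm
- spring_a: spring cartridge: round grey cup 42 mm across, 40 mm high; open steel coil; flat round grey cap 30 mm across, 14 mm high on top; 88 mm high unloaded, about 0.13 kg. Origin: centre of the underside, z up. Stands at first in either socket of the tester. The two look alike; one is sound, one tired, only loading tells which. Can be lifted by cap or cup
- spring_b: spring cartridge: round grey cup 42 mm across, 40 mm high; open steel coil; flat round grey cap 30 mm across, 14 mm high on top; 88 mm high unloaded, about 0.13 kg. Origin: centre of the underside, z up. Stands at first in either socket of the tester. The two look alike; one is sound, one tired, only loading tells which. Can be lifted by cap or cup
- spring_a_cap (a point): centre of the top face of the cap of cartridge spring_a; moves down with the cap
- spring_b_cap (a point): centre of the top face of the cap of cartridge spring_b; moves down with the cap
- spring_a_plunger (a joint): cartridge spring_a: how far its cap is pushed down, m; 0 unloaded (at its upper stop, preloaded with 4 N), 0.026 solid. A sound spring gains about 1 N per mm: 15 N push it 11 mm. A tired one gains 0.55 N per mm: 15 N push it 20 mm, and it goes solid at 18 N. Damped; it rises behind the retreating finger
- spring_b_plunger (a joint): cartridge spring_b: how far its cap is pushed down, m; 0 unloaded (at its upper stop, preloaded with 4 N), 0.026 solid. A sound spring gains about 1 N per mm: 15 N push it 11 mm. A tired one gains 0.55 N per mm: 15 N push it 20 mm, and it goes solid at 18 N. Damped; it rises behind the retreating finger
- notebook: blue notebook lying flat, fixed; its solid top is 11 mm above the worktop and spans x -74 to +74 mm and y -51 to +47 mm of its own frame. Origin: centre of its underside, x along its long side, z up
- timer: bystander: round kitchen timer, 67 mm across, 57 mm high; origin at the underside
- shaker: bystander: salt shaker, 44 mm across, 90 mm high; origin at the underside
- mug: bystander: white mug, 79 x 114 mm with its handle, 89 mm high; origin at the underside

How it is judged:
On the way:
1. the tired spring has been loaded in the tester: for 0.4 s it bore on the tester with 12.5 to 18.5 N (its own weight of about 1 N included) with its cap below the pointer (contact force between spring_a and tester between 12.5 and 18.5 N and value of joint spring_a_plunger above 0.0145 m and angle between spring_a's own z axis and vertical below 0.1 rad), for 0.4 s.
At the end, for the whole second after the job is handed in: The tired cartridge stands upright (within 0.1 rad) and still on the notebook, its middle inside the notebook's edges and its cap unloaded; the sound cartridge stands upright, at rest and unloaded in the socket where it was (within 12 mm, fully down) (x of spring_a in the frame of notebook between -0.072 and 0.072 m and y of spring_a in the frame of notebook between -0.049 and 0.045 m and z of spring_a in the frame of notebook between 0.008 and 0.014 m and angle between each of spring_a, spring_b's own z axis and vertical below 0.1 rad and linear speed of each of spring_a, spring_b below 0.02 m/s and contact force between spring_a and notebook above 0.3 N and value of joint each of spring_a_plunger, spring_b_plunger below 0.004 m and distance of spring_b from where it was at the start of the episode below 0.012 m and z of spring_b in the frame of tester below 0.013 m); the robot touches nothing.
It fails at once if a spring is overloaded: it bears on the tester with more than 23 N (contact force between any of spring_a, spring_b and tester above 23 N).
It fails at once if a bystander is disturbed: moved more than 30 mm (distance of any of timer, shaker, mug from where it was at the start of the episode above 0.03 m).
It also fails if it takes over 64 s, if anything falls off the work surface, if the arm or the gripper's body presses on something with over 40 N, if the wrist force passes 120 N, or if a joint passes its speed limit or range.

## Robot

A 6-joint arm with a two-finger parallel gripper is mounted at the origin on a cart in front of the work surface, level with it; the furniture and walls round the work are solid. World frame = base frame: x ahead of the robot, y to its left, z up, the work surface at z = 0. Lengths are in m, angles in rad, forces in N, time in s.
With the tool pointing down it reaches from about 0.375 to 0.9 m from the base axis. Payload 3.1 kg.
Tool frame: the origin (TCP) lies between the finger pads; the fingertips stand manip.finger_overhang ahead of it and the grasp point (between the pads) lies 5 mm behind it (manip.finger_overhang is the distance from the TCP to the fingertips, in m); z points along the fingers, y is the line along which they close (so a half turn about z gives the same grasp; the last joint's range is limited). The gripper opens to 85 mm and grips with 20 to 120 N. Pads are 22 mm wide; open, the fingers measure 114 mm over their backs; the gripper's body (76 mm by 85 mm) begins 54 mm behind the grasp point. The pads swing forward as they close: fully open they stand 13 mm farther back than shut.
Start: joints at [1.159, 0.527, 1.433, -0, 1.181, -0.178], TCP at [0.145, 0.608, 0.245] pointing down, gripper open.
Joint ranges: [-3.08, 3.08], [-0.75, 2.2], [0.22, 2.44], [-1.43, 4.57], [0, 2.65], [-2.85, 2.85]. Speed limits (rad/s): [2.79, 2.79, 3.14, 3.14, 3.14, 3.14].

## Interface

Orientations are given as a unit quaternion [x, y, z, w].
In Python, from station import manip gives the robot as it stands.
- The arm moves only by the tool drive_tool, never from a script. Its argument "plan" is a list of rows, each a list of 7 numbers: the shift along the tool's x, y, z in m, then the turn, a rotation vector about the tool's x, y, z in degrees, then the opening, from -1 (shut) to 1 (fully open). In form: [[x, y, z, wx, wy, wz, gripper], ...]. A call has 1 to 10 rows; each row shifts and turns the commanded pose from where the row before left it, along the tool's axes as they then stand; what a row does not reach is not made up. A row lasts 1/10 s, in which the tool goes at most 50 mm and 8.59 degrees, less where a joint would pass 70% of its speed; a pose out of reach is approached as far as the arm can. A call is refused whole if a number of a shift passes 0.05 or a number of a turn 8.59, either way. A call with a gripper value outside its range is refused whole. The fingers move at their own pace and stop on an object; "newtons" is the grip in N (left out, the last holds). Time passes only in rows, so rows that do not move let the fingers close. It gives the time, the measured TCP pose, the force, the opening and the grip force at its end, in the units of the state.
- manip.sense(): the state, without advancing time (a new reading comes with each control period).
- manip.snapshot(name): name is "side" or "top"; returns a dict with "image" (384x512x3 uint8, red, green, blue), "z_map" (384x512 float32, m along the optical axis (not along the pixel's ray), 0 where there is no reading), "fov_y" (degrees; the focal length in pixels is half the picture's height over the tangent of half this angle, whatever the lens; pixels are square), "cx", "cy" (the principal point, pixels), "extrinsics" (4x4, takes a point from camera to world coordinates). Camera axes: x right, y up, looking along -z (the intrinsics and any distortion apply to the point x, -y, -z); pixel columns grow to the right and rows downward; lengths in m; the calibration is good to about 2 mm. A picture is of the moment at which its call begins.
- manip.sign_off(): hands the job in; it is judged then, once.
The state is a dict: "t": time; "q": joint angles; "qd": joint speeds; "tau": joint torques, N m; "tcp_pos": TCP position; "tool_rot": TCP orientation; "force": force on the tool from outside, world axes, zero at the start; "ft_torque": the same for the moment, N m; "finger_gap": opening from 0.0 (shut) to 1.0 (fully open); "gripper_force": force on a finger pad.
Only numpy, scipy, OpenCV 4.12 (cv2) and the standard library are available. Lean on these libraries where they do the work, as an engineer would, in place of code of your own. Each camera call takes 0.05 s, during which the arm holds its last target. There are 200 camera calls.

## Working session

There is one attempt and no reset: what is moved stays moved. The work goes in short steps, Python scripts to look and compute and a tool call to move; the robot and the scene stay as the last step left them, time stands still between calls to the robot, and variables do not carry over. Pictures are saved under pics/ and viewed, at most 10 in all, crops included, and the job is handed in when it is done.

Besides the shell and the picture viewer there is one more tool, called after "Request:" as name(argument=value, ...) on one line, values as JSON. drive_tool: Moves the arm, as the interface text tells. Its arguments: {"type":"object","properties":{"plan":{"type":"array"},"newtons":{"type":"number"}},"required":["plan"]}

```bash
mkdir -p pics; ls
cat > h.py <<'E'
import numpy as np, cv2
from station import manip
from scipy.spatial.transform import Rotation as R
def snap(n):
    s=manip.snapshot(n); h=s["image"].shape[0]; s["f"]=h/2/np.tan(np.radians(s["fov_y"])/2); return s
def ray(s,u,v):
    E=np.array(s["extrinsics"]); d=np.array([(u-s["cx"])/s["f"],-(v-s["cy"])/s["f"],-1.]); return E[:3,3],E[:3,:3]@d
def onplane(s,u,v,z):
    o,d=ray(s,u,v); return o+d*(z-o[2])/d[2]
def cloud(s):
    v,u=np.mgrid[:384,:512]; z=s["z_map"]; E=np.array(s["extrinsics"])
    P=np.stack([(u-s["cx"])/s["f"]*z,-(v-s["cy"])/s["f"]*z,-z],-1)
    return P@E[:3,:3].T+E[:3,3]
def save(s,n): cv2.imwrite(f"pics/{n}.png",s["image"][...,::-1])
E
python3 - <<'E'
from h import *
import numpy as np
print(manip.finger_overhang); print(manip.sense())
for n in("top","side"):
    s=snap(n); save(s,n+"0"); print(n,[k for k in s],s["fov_y"],s["cx"],s["cy"],np.round(s["extrinsics"],3).tolist())
E
```

```text
pics
0.014
{'t': 0.0, 'q': array([ 1.15852087e+00,  5.28492069e-01,  1.43390353e+00, -3.36034040e-05,
        1.18137436e+00, -1.78511727e-01]), 'qd': array([ 0.00015637,  0.00021198,  0.00074671,  0.00020013, -0.0005178 ,
        0.00016719]), 'tau': array([ 9.54813804e-04, -4.42340469e+01, -1.78034002e+01, -2.33975534e-04,
        8.38750158e-03, -7.61449741e-06]), 'tcp_pos': array([0.14448478, 0.60736898, 0.24431727]), 'tool_rot': array([ 1.16609499e-01,  9.93177245e-01, -1.04602597e-03, -3.02061551e-04]), 'force': array([-0.2093103 ,  0.25063726,  0.68095328]), 'ft_torque': array([-0.02929367, -0.01650401,  0.02397202]), 'gripper_force': 0.0, 'finger_gap': 0.9991977086274353}
top ['image', 'z_map', 'fov_y', 'cx', 'cy', 'extrinsics', 'f'] 55.72850962223061 248.65859204031764 190.83334390236328 [[-0.019, 0.973, -0.229, 0.406], [-1.0, -0.018, 0.005, 0.323], [0.001, 0.229, 0.973, 0.935], [0.0, 0.0, 0.0, 1.0]]
side ['image', 'z_map', 'fov_y', 'cx', 'cy', 'extrinsics', 'f'] 54.21391884697687 255.3834302375272 187.8423834240313 [[-0.908, 0.273, -0.32, 0.278], [-0.419, -0.547, 0.724, 1.009], [0.023, 0.791, 0.611, 0.686], [0.0, 0.0, 0.0, 1.0]]
```

View pics/top0.png

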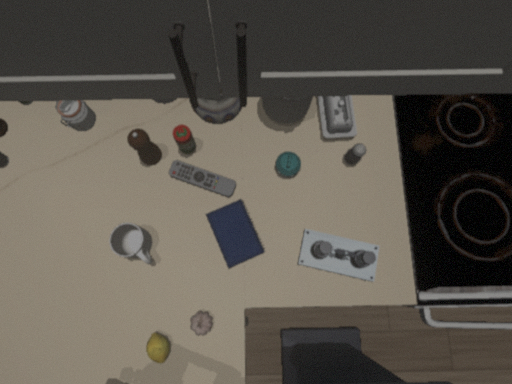

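View pics/side0.png

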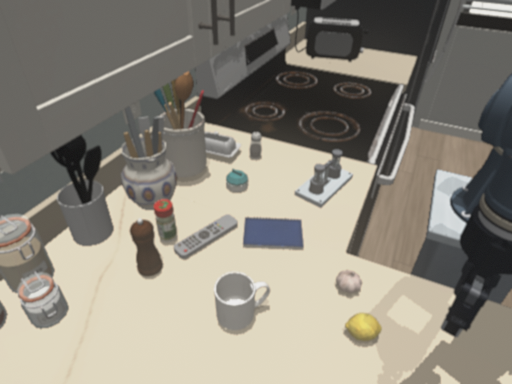

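The top view shows the tester at about (338,255) with caps near (322,249) and (363,258), and the notebook at (235,233). In the side view the tester is at (325,183), the notebook at (273,233) and the timer at (237,180).

```bash
cat >> h.py <<'E'
def caps(P,box):
    m=(P[...,2]>.088)&(P[...,2]<.115)&(P[...,0]>box[0])&(P[...,0]<box[1])&(P[...,1]>box[2])&(P[...,1]<box[3])
    n,l,st,c=cv2.connectedComponentsWithStats(m.astype(np.uint8))
    return [(P[l==i].mean(0).round(4),P[l==i].min(0).round(3),P[l==i].max(0).round(3),st[i,4],c[i].round(1)) for i in range(1,n) if st[i,4]>15]
E
python3 - <<'E'
from h import *
for n in("top","side"):
    s=snap(n); P=cloud(s)
    if n=="top":
        print(P[200:255:12,60:200:40,2].round(4)); 
        print("book",P[225:245:8,225:245:8].round(4).reshape(-1,3))
        c=onplane(s,338,255,.016);print(c)
        hsv=cv2.cvtColor(s["image"],cv2.COLOR_RGB2HSV)
        z=P[...,2]
        m=(hsv[...,0]>100)&(hsv[...,0]<130)&(hsv[...,1]>90); m[:,:180]=0;m[:,290:]=0;m[:190]=0;m[290:]=0
        r=cv2.minAreaRect(np.argwhere(m)[:,::-1].astype(np.float32)); print(r,m.sum())
        b=np.array([onplane(s,*p,.011) for p in cv2.boxPoints(r)]);print("book",b.round(4),b.mean(0))
        m=(P[...,2]>.009)&(P[...,2]<.024); m[:,:290]=0;m[:,395:]=0;m[:220]=0;m[290:]=0
        r=cv2.minAreaRect(np.argwhere(m)[:,::-1].astype(np.float32)); print(r,m.sum())
        b=np.array([onplane(s,*p,.016) for p in cv2.boxPoints(r)]);print("tester",b.round(4),b.mean(0))
    for k in caps(P,(c[0]-.12,c[0]+.12,c[1]-.14,c[1]+.14)): print(n,*k)
    v0,v1,u0,u1=(210,300,280,400) if n=="top" else (140,210,285,365)
    cv2.imwrite(f"pics/{n}c.png",cv2.resize(s["image"][v0:v1,u0:u1,::-1],None,fx=6,fy=6,interpolation=cv2.INTER_CUBIC))
E
```

```text
[[ 0.0024 -0.0018  0.0034 -0.0013]
 [ 0.0011 -0.0042 -0.0009  0.0002]
 [ 0.0011  0.0024  0.0004  0.0012]
 [ 0.0003  0.0004  0.0076 -0.0005]
 [ 0.0001 -0.0012  0.0842 -0.    ]]
book [[0.5342 0.3804 0.0134]
 [0.5343 0.3601 0.0095]
 [0.534  0.3397 0.0094]
 [0.514  0.3806 0.0113]
 [0.5135 0.3602 0.0127]
 [0.5135 0.3399 0.0093]
 [0.4937 0.3806 0.0118]
 [0.4931 0.3603 0.0143]
 [0.4931 0.3402 0.0101]]
[0.4533174  0.09853574 0.016     ]
((234.58580017089844, 233.00592041015625), (53.846160888671875, 32.00000762939453), 67.38013458251953) 564
book [[0.5629 0.4204 0.011 ]
 [0.5938 0.344  0.011 ]
 [0.4654 0.2935 0.011 ]
 [0.4364 0.368  0.011 ]] [0.5146428  0.35647357 0.011     ]
((338.90728759765625, 254.4016571044922), (79.00064086914062, 36.35228729248047), 12.994616508483887) 2074
tester [[ 0.4351  0.2035  0.016 ]
 [ 0.5229  0.1785  0.016 ]
 [ 0.4746 -0.0124  0.016 ]
 [ 0.3888  0.0165  0.016 ]] [0.4553555  0.09652822 0.016     ]
top [0.4676 0.1468 0.0982] [0.454 0.133 0.09 ] [0.481 0.16  0.104] 139 [325.1 247. ]
top [0.4432 0.0501 0.0982] [0.43  0.035 0.09 ] [0.457 0.064 0.102] 147 [368.4 257. ]
side [0.4424 0.0527 0.0978] [0.429 0.03  0.089] [0.457 0.066 0.103] 77 [336.6 153. ]
side [0.4662 0.1494 0.0974] [0.453 0.13  0.088] [0.481 0.16  0.103] 90 [319.  167.8]
```

View pics/topc.png

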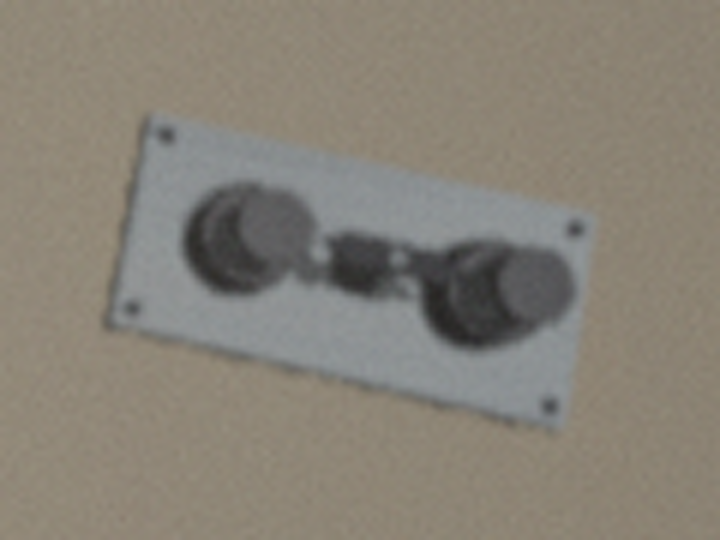

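View pics/sidec.png

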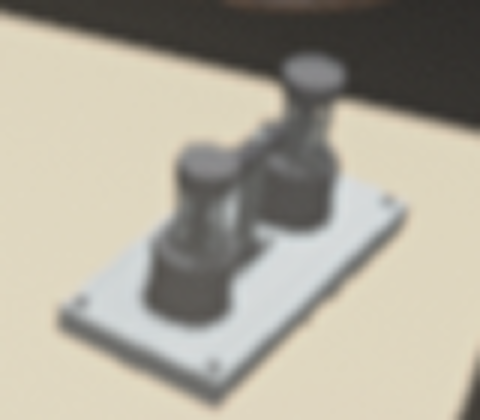

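Caps: left at (0.467, 0.147), right at (0.443, 0.051), both with tops at 0.098. The tester's row runs at 75.8°. The crops show both caps, with the pointer between them, so I'll close the fingers across the row to stay clear of it. Next I move above the left cap with the gripper shut.

Request:
drive_tool(plan=[[-0.03,-0.0266,0,0,0,0,-1],[-0.03,-0.0266,0,0,0,0,-1],[-0.03,-0.0266,0,0,0,0,-1],[-0.03,-0.0266,0,0,0,0,-1],[-0.03,-0.0266,0,0,0,0,-1],[-0.03,-0.0266,0,0,0,0,-1],[-0.03,-0.0266,0,0,0,0,-1],[-0.03,-0.0266,0,0,0,0,-1],[-0.03,-0.0266,0,0,0,0,-1],[-0.03,-0.0266,0,0,0,0,-1]], newtons=30)

```text
t: 1.2
tcp_pos: [0.3757, 0.2783, 0.2454]
tool_rot: [0.117, 0.993, 0.0, 0.0]
force: [0.8, 0.8, 0.6]
finger_gap: 0.006
gripper_force: 0.0
```

Request:
drive_tool(plan=[[-0.03,-0.0266,0,0,0,0,-1],[-0.03,-0.0266,0,0,0,0,-1],[-0.03,-0.0266,0,0,0,0,-1],[-0.03,-0.0266,0,0,0,0,-1],[0,0,0,0,0,8.5,-1],[0,0,0,0,0,8.5,-1],[0,0,0,0,0,8.5,-1],[0,0,0,0,0,8.5,-1],[0,0,0,0,0,8.5,-1],[0,0,0,0,0,8.5,-1]])

```text
t: 2.2
tcp_pos: [0.4669, 0.1484, 0.2452]
tool_rot: [0.535, 0.845, -0.0, -0.0]
force: [-0.2, 0.1, -0.4]
finger_gap: 0.001
gripper_force: 0.0
```

Request:
drive_tool(plan=[[0,0,0.02,0,0,8.5,-1],[0,0,0.02,0,0,8.5,-1],[0,0,0.02,0,0,8.5,-1],[0,0,0.02,0,0,8.5,-1],[0,0,0,0,0,5.8,-1],[0,0,0,0,0,0,-1],[0,0,0,0,0,0,-1]])

```text
t: 2.9
tcp_pos: [0.4673, 0.1484, 0.1654]
tool_rot: [0.788, 0.615, 0.0, 0.0]
force: [-0.4, -0.6, -0.5]
finger_gap: 0.003
gripper_force: 0.0
```

Request:
drive_tool(plan=[[0,0,0.016,0,0,0,-1],[0,0,0.016,0,0,0,-1],[0,0,0.016,0,0,0,-1],[0,0,0.002,0,0,0,-1],[0,0,0,0,0,0,-1]])

```text
t: 3.4
tcp_pos: [0.4672, 0.1484, 0.1155]
tool_rot: [0.789, 0.615, 0.0, 0.0]
force: [-0.2, -0.9, 0.7]
finger_gap: -0.001
gripper_force: 0.0
```

Request:
drive_tool(plan=[[0,0,0.001,0,0,0,-1],[0,0,0.001,0,0,0,-1],[0,0,0.001,0,0,0,-1],[0,0,0.001,0,0,0,-1],[0,0,0.001,0,0,0,-1],[0,0,0.001,0,0,0,-1],[0,0,0,0,0,0,-1]])

```text
t: 4.1
tcp_pos: [0.4674, 0.1485, 0.1098]
tool_rot: [0.789, 0.614, 0.0, 0.0]
force: [-0.7, 0.2, 5.4]
finger_gap: 0.003
gripper_force: 2.9
```

Request:
drive_tool(plan=[[0,0,0.001,0,0,0,-1],[0,0,0.001,0,0,0,-1],[0,0,0.001,0,0,0,-1],[0,0,0.001,0,0,0,-1],[0,0,0,0,0,0,-1]])

```text
t: 4.6
tcp_pos: [0.4675, 0.1485, 0.1062]
tool_rot: [0.789, 0.614, 0.001, 0.0]
force: [-1.2, -1.0, 8.6]
finger_gap: -0.001
gripper_force: 4.7
```

Request:
drive_tool(plan=[[0,0,0.001,0,0,0,-1],[0,0,0.001,0,0,0,-1],[0,0,0.001,0,0,0,-1],[0,0,0.001,0,0,0,-1],[0,0,0,0,0,0,-1],[0,0,0,0,0,0,-1]])

```text
t: 5.2
tcp_pos: [0.4675, 0.1485, 0.1027]
tool_rot: [0.789, 0.614, 0.001, 0.0]
force: [-2.2, -0.1, 13.1]
finger_gap: 0.002
gripper_force: 6.4
```

Request:
drive_tool(plan=[[0,0,0.001,0,0,0,-1],[0,0,0.001,0,0,0,-1],[0,0,0,0,0,0,-1],[0,0,0,0,0,0,-1],[0,0,0,0,0,0,-1],[0,0,0,0,0,0,-1],[0,0,0,0,0,0,-1],[0,0,0,0,0,0,-1],[0,0,0,0,0,0,-1],[0,0,0,0,0,0,-1]])

```text
t: 6.2
tcp_pos: [0.4676, 0.1485, 0.1009]
tool_rot: [0.789, 0.614, 0.001, 0.001]
force: [-1.6, 0.5, 15.9]
finger_gap: -0.002
gripper_force: 7.3
```

Run:
```python
from h import *
s=snap("side")
cv2.imwrite("pics/press1.png",cv2.resize(s["image"][110:220,265:385,::-1],None,fx=5,fy=5,interpolation=cv2.INTER_CUBIC))
print(np.mean([manip.sense()["force"] for _ in range(3)],0))
```

```text
[-1.93585216 -0.53672991 14.48019551]
```

View pics/press1.png

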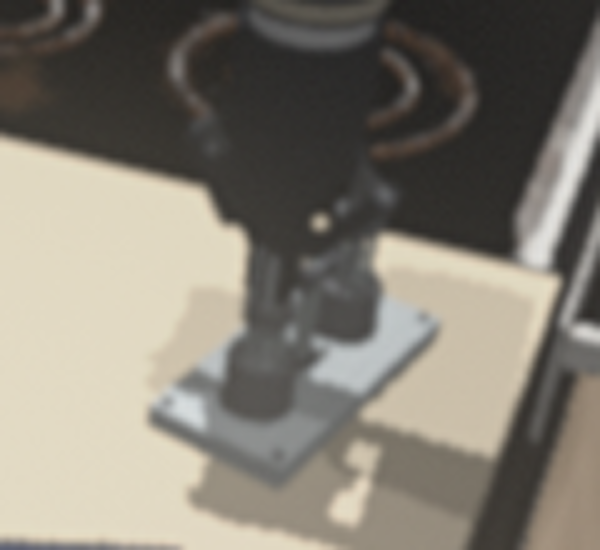

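The view shows the shut fingers bearing on the left cap. At about 15 N the fingertips stand at 86.9 mm, above the mark at 83.5 mm, so the left cartridge is sound. Now the right one.

Request:
drive_tool(plan=[[0,0,-0.004,0,0,0,-1],[0,0,-0.004,0,0,0,-1],[0,0,-0.006,0,0,0,-1],[0,0,-0.02,0,0,0,-1],[0,0,-0.02,0,0,0,-1],[-0.03,0,0,0,0,0,-1],[-0.03,0,0,0,0,0,-1],[-0.03,0,0,0,0,0,-1],[-0.01,0,0,0,0,0,-1],[0,0,0,0,0,0,-1]])

```text
t: 7.25
tcp_pos: [0.4423, 0.0506, 0.1532]
tool_rot: [0.79, 0.613, -0.0, -0.0]
force: [0.0, 0.9, -0.6]
finger_gap: 0.0
gripper_force: 0.0
```

Request:
drive_tool(plan=[[0,0,0.015,0,0,0,-1],[0,0,0.015,0,0,0,-1],[0,0,0.01,0,0,0,-1],[0,0,0,0,0,0,-1]])

```text
t: 7.65
tcp_pos: [0.4426, 0.0522, 0.1124]
tool_rot: [0.789, 0.615, -0.0, -0.001]
force: [-0.1, 0.6, 0.4]
finger_gap: -0.001
gripper_force: 0.0
```

Run:
```python
from h import *
for n in("top","side"):
    for k in caps(cloud(snap(n)),(.4,.5,.02,.18)): print(n,*k)
print(manip.sense()["tcp_pos"],manip.sense()["force"])
```

```text
top [0.4677 0.1468 0.0981] [0.454 0.133 0.09 ] [0.481 0.16  0.102] 138 [325.1 247. ]
top [0.4423 0.0611 0.102 ] [0.43  0.052 0.089] [0.456 0.066 0.114] 39 [364.1 257.5]
side [0.4418 0.0581 0.1007] [0.429 0.038 0.088] [0.458 0.065 0.115] 77 [336.4 153.1]
side [0.4663 0.1491 0.0975] [0.452 0.129 0.088] [0.481 0.161 0.102] 88 [319.  167.7]
[0.44274346 0.05196774 0.11325156] [-0.42112262  0.14922631  0.08732636]
```

Request:
drive_tool(plan=[[0,0,0.001,0,0,0,-1],[0,0,0.001,0,0,0,-1],[0,0,0.001,0,0,0,-1],[0,0,0.001,0,0,0,-1],[0,0,0.001,0,0,0,-1],[0,0,0.001,0,0,0,-1],[0,0,0.001,0,0,0,-1],[0,0,0.001,0,0,0,-1],[0,0,0,0,0,0,-1],[0,0,0,0,0,0,-1]])

```text
t: 8.75
tcp_pos: [0.4428, 0.0515, 0.1059]
tool_rot: [0.789, 0.614, 0.001, 0.0]
force: [-0.5, 1.0, 6.5]
finger_gap: 0.0
gripper_force: 3.4
```

Request:
drive_tool(plan=[[0,0,0.001,0,0,0,-1],[0,0,0.001,0,0,0,-1],[0,0,0,0,0,0,-1],[0,0,0,0,0,0,-1]])

```text
t: 9.15
tcp_pos: [0.4429, 0.0515, 0.104]
tool_rot: [0.789, 0.614, 0.001, 0.0]
force: [-0.3, 1.6, 8.3]
finger_gap: 0.002
gripper_force: 4.0
```

At 8 mm this one gives only about 8.3 N, so it is soft. I'll press on to about 20 mm.

Request:
drive_tool(plan=[[0,0,0.001,0,0,0,-1],[0,0,0.001,0,0,0,-1],[0,0,0.001,0,0,0,-1],[0,0,0.001,0,0,0,-1],[0,0,0.001,0,0,0,-1],[0,0,0.001,0,0,0,-1],[0,0,0.001,0,0,0,-1],[0,0,0.001,0,0,0,-1],[0,0,0,0,0,0,-1],[0,0,0,0,0,0,-1]])

```text
t: 10.15
tcp_pos: [0.4429, 0.0516, 0.0964]
tool_rot: [0.789, 0.614, 0.001, 0.0]
force: [-1.2, 1.3, 11.6]
finger_gap: -0.001
gripper_force: 6.1
```

Request:
drive_tool(plan=[[0,0,0.001,0,0,0,-1],[0,0,0.001,0,0,0,-1],[0,0,0.001,0,0,0,-1],[0,0,0.001,0,0,0,-1],[0,0,0,0,0,0,-1],[0,0,0,0,0,0,-1]])

```text
t: 10.75
tcp_pos: [0.4429, 0.0516, 0.0926]
tool_rot: [0.789, 0.614, 0.001, 0.001]
force: [-1.8, 1.0, 14.3]
finger_gap: 0.0
gripper_force: 7.1
```

Request:
drive_tool(plan=[[0,0,0,0,0,0,-1],[0,0,0,0,0,0,-1],[0,0,0,0,0,0,-1],[0,0,0,0,0,0,-1],[0,0,0,0,0,0,-1],[0,0,0,0,0,0,-1],[0,0,0,0,0,0,-1],[0,0,0,0,0,0,-1]])

```text
t: 11.55
tcp_pos: [0.4429, 0.0516, 0.0926]
tool_rot: [0.789, 0.614, 0.001, 0.001]
force: [-1.1, 1.3, 14.2]
finger_gap: -0.002
gripper_force: 7.1
```

The tips are at 78.6 mm, below the mark, at about 14.3 N held for over a second. The right cartridge is the tired one. I'll retreat, open and grasp its cap.

Request:
drive_tool(plan=[[0,0,-0.004,0,0,0,-1],[0,0,-0.004,0,0,0,-1],[0,0,-0.005,0,0,0,-1],[0,0,-0.007,0,0,0,-1],[0,0,-0.02,0,0,0,-1],[0,0,-0.02,0,0,0,0.6],[0,0,0,0,0,0,0.6],[0,0,0,0,0,0,0.6],[0,0,0,0,0,0,0.6],[0,0,0,0,0,0,0.6]])

```text
t: 12.55
tcp_pos: [0.4419, 0.0515, 0.1505]
tool_rot: [0.789, 0.614, -0.001, -0.001]
force: [-0.8, -0.3, -0.0]
finger_gap: 0.797
gripper_force: 0.0
```

Run:
```python
from h import *
s=snap("side")
for k in caps(cloud(s),(.4,.5,.02,.18)): print(*k)
cv2.imwrite("pics/open.png",cv2.resize(s["image"][110:220,265:385,::-1],None,fx=5,fy=5,interpolation=cv2.INTER_CUBIC))
print(manip.sense()["tcp_pos"],manip.sense()["finger_gap"])
```

```text
[0.4425 0.0523 0.0975] [0.428 0.032 0.088] [0.457 0.065 0.103] 77 [336.6 153. ]
[0.4663 0.1494 0.0977] [0.453 0.129 0.089] [0.481 0.161 0.103] 88 [319.  167.7]
[0.44197151 0.05150339 0.15054101] 0.8023178431472927
```

View pics/open.png

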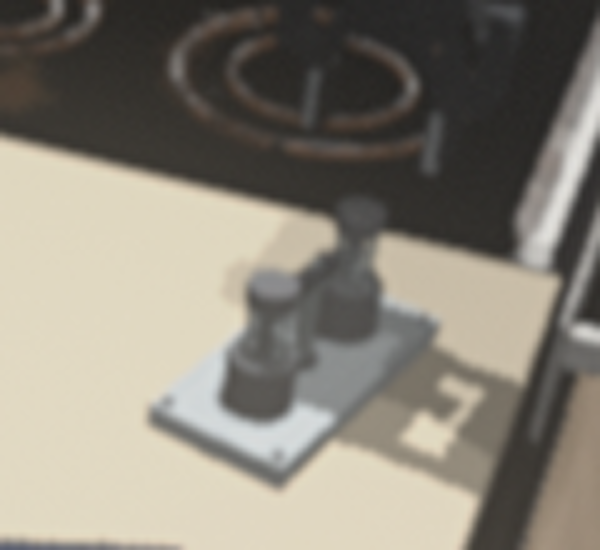

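The fingers, at (313,95) and (432,140) in the crop, straddle the right cap at (360,218). Both caps are back up. I'll descend 66 mm and grip.

Request:
drive_tool(plan=[[0,0,0.016,0,0,0,0.6],[0,0,0.016,0,0,0,0.6],[0,0,0.016,0,0,0,0.6],[0,0,0.018,0,0,0,0.6],[0,0,0,0,0,0,-1],[0,0,0,0,0,0,-1],[0,0,0,0,0,0,-1],[0,0,0,0,0,0,-1],[0,0,0,0,0,0,-1],[0,0,0,0,0,0,-1]], newtons=30)

```text
t: 13.6
tcp_pos: [0.4427, 0.0515, 0.0857]
tool_rot: [0.789, 0.614, 0.0, 0.0]
force: [-0.6, -0.4, -0.5]
finger_gap: 0.333
gripper_force: 29.7
```

Request:
drive_tool(plan=[[0,0,-0.005,0,0,0,-1],[0,0,-0.005,0,0,0,-1],[0,0,-0.01,0,0,0,-1],[0,0,-0.02,0,0,0,-1],[0,0,-0.02,0,0,0,-1],[0,0,-0.02,0,0,0,-1],[0,0,-0.02,0,0,0,-1],[0,0,-0.02,0,0,0,-1],[0,0,0,0,0,0,-1],[0,0,0,0,0,0,-1]], newtons=40)

```text
t: 14.6
tcp_pos: [0.4424, 0.0515, 0.2058]
tool_rot: [0.789, 0.614, 0.0, 0.0]
force: [0.4, -0.0, -1.3]
finger_gap: 0.333
gripper_force: 39.6
```

Request:
drive_tool(plan=[[0.015,0,0,0,0,0,-1],[0.03,0,0,0,0,0,-1],[0.035,0,0,0,0,0,-1],[0.035,0,0,0,0,0,-1],[0.035,0,0,0,0,0,-1],[0.035,0,0,0,0,0,-1],[0.035,0,0,0,0,0,-1],[0.035,-0.004,0,0,0,0,-1],[0.035,0,0,0,0,0,-1],[0.02,0,0,0,0,0,-1]])

```text
t: 15.6
tcp_pos: [0.5141, 0.3552, 0.2034]
tool_rot: [0.789, 0.615, -0.001, -0.001]
force: [0.1, -0.9, -0.6]
finger_gap: 0.332
gripper_force: 39.6
```

Request:
drive_tool(plan=[[0,0,0.02,0,0,0,-1],[0,0,0.02,0,0,0,-1],[0,0,0.02,0,0,0,-1],[0,0,0.02,0,0,0,-1],[0,0,0.01,0,0,0,-1],[0,0,0,0,0,0,-1],[0,0,0,0,0,0,-1]])

```text
t: 16.3
tcp_pos: [0.5147, 0.3529, 0.115]
tool_rot: [0.789, 0.614, -0.0, -0.0]
force: [1.2, 0.5, -1.4]
finger_gap: 0.337
gripper_force: 39.6
```

Run:
```python
from h import *
s=snap("side")
print(manip.sense()["tcp_pos"],manip.sense()["tool_rot"],manip.sense()["force"])
cv2.imwrite("pics/over.png",cv2.resize(s["image"][150:290,210:370,::-1],None,fx=4,fy=4,interpolation=cv2.INTER_CUBIC))
```

```text
[0.51515925 0.3531856  0.1157654 ] [7.89080326e-01 6.14289797e-01 5.21017678e-04 1.13040743e-04] [ 0.26508581  0.2557247  -0.45994269]
```

View pics/over.png

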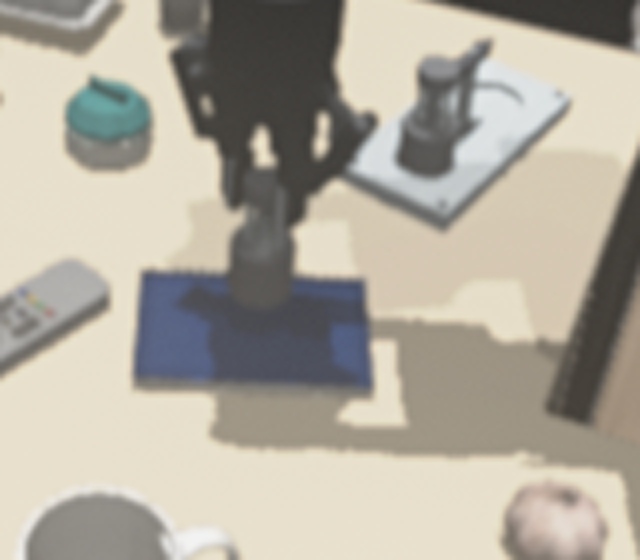

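The cartridge at (262,240) in the crop hangs upright over the notebook, about 29 mm above it, and the sound one is still in its socket at (430,120). I'll lower it gently.

Request:
drive_tool(plan=[[0,0,0.012,0,0,0,-1],[0,0,0.01,0,0,0,-1],[0,0,0.003,0,0,0,-1],[0,0,0.001,0,0,0,-1],[0,0,0.001,0,0,0,-1],[0,0,0.001,0,0,0,-1],[0,0,0,0,0,0,-1],[0,0,0,0,0,0,-1]])

```text
t: 17.15
tcp_pos: [0.5148, 0.353, 0.0875]
tool_rot: [0.789, 0.614, 0.0, 0.0]
force: [0.1, 0.9, -0.6]
finger_gap: 0.338
gripper_force: 39.6
```

Request:
drive_tool(plan=[[0,0,0.001,0,0,0,-1],[0,0,0,0,0,0,-1],[0,0,0,0,0,0,-1]])

```text
t: 17.45
tcp_pos: [0.5149, 0.3531, 0.0865]
tool_rot: [0.789, 0.614, 0.0, 0.0]
force: [-0.1, 0.2, -0.3]
finger_gap: 0.336
gripper_force: 39.7
```

Request:
drive_tool(plan=[[0,0,0.001,0,0,0,-1],[0,0,0,0,0,0,-1],[0,0,0,0,0,0,-1]])

```text
t: 17.75
tcp_pos: [0.515, 0.3531, 0.0859]
tool_rot: [0.789, 0.614, 0.0, 0.0]
force: [-0.4, -0.3, 4.2]
finger_gap: 0.335
gripper_force: 40.0
```

Contact. I'll back off 0.5 mm, release slowly and lift away.

Request:
drive_tool(plan=[[0,0,-0.0005,0,0,0,-1],[0,0,0,0,0,0,-0.2],[0,0,0,0,0,0,-0.1],[0,0,0,0,0,0,0.1],[0,0,0,0,0,0,0.3],[0,0,0,0,0,0,0.6],[0,0,0,0,0,0,0.6],[0,0,0,0,0,0,0.6]])

```text
t: 18.55
tcp_pos: [0.5147, 0.353, 0.0858]
tool_rot: [0.789, 0.614, -0.0, -0.0]
force: [0.0, 0.8, -0.1]
finger_gap: 0.798
gripper_force: 0.0
```

Request:
drive_tool(plan=[[0,0,-0.01,0,0,0,0.6],[0,0,-0.02,0,0,0,0.6],[0,0,-0.03,0,0,0,0.6],[0,0,-0.03,0,0,0,0.6],[0,0,-0.03,0,0,0,0.6],[0,0,0,0,0,0,0.6],[0,0,0,0,0,0,0.6],[0,0,0,0,0,0,0.6]])

```text
t: 19.35
tcp_pos: [0.5138, 0.3526, 0.205]
tool_rot: [0.789, 0.614, -0.001, -0.0]
force: [0.6, 0.4, -0.0]
finger_gap: 0.798
gripper_force: 0.0
```

Run:
```python
from h import *
s=snap("side")
for k in caps(cloud(s),(.42,.57,.02,.4)): print(*k)
cv2.imwrite("pics/end.png",cv2.resize(s["image"][150:290,210:370,::-1],None,fx=4,fy=4,interpolation=cv2.INTER_CUBIC))
```

```text
[0.4662 0.1491 0.0975] [0.453 0.13  0.088] [0.481 0.161 0.103] 88 [319.1 167.7]
[0.5133 0.3531 0.0987] [0.5   0.333 0.088] [0.529 0.365 0.103] 117 [275.5 205.1]
```

View pics/end.png

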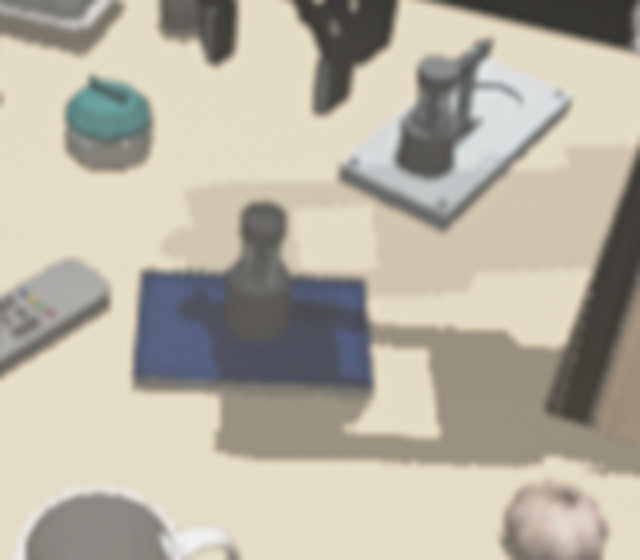

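The tired cartridge stands upright in the middle of the notebook at (260,300) with its cap at 0.099 m. The sound one is in its socket and the gripper is clear.

```bash
python3 -c "from station import manip; print(manip.sign_off())"
```

```text
the job is handed in; nothing more can be done
None
```

The right-hand cartridge was the tired one (cap at 78.6 mm under about 14 N, below the 83.5 mm mark); it now stands upright on the notebook with the sound one still in its left socket, and the job is handed in (no verdict was returned).

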